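# Clip the stained drawer front into the blue dunnage rack

## Robot

A 7-joint arm with a two-finger parallel gripper is mounted at the origin on the work surface. World frame = base frame: x ahead of the robot, y to its left, z up, the work surface at z = 0. Lengths are in m, angles in rad, forces in N, time in s.
With the tool pointing down it reaches from about 0.4 to 0.875 m from the base axis. Payload 19.3 kg.
Tool frame: the origin (TCP) lies at the centre of the arm's flange, where the gripper is bolted on; the fingertips stand 173 mm ahead of it and the grasp point (between the pads) lies 155 mm ahead of it (bot.grip_point_offset is the distance from the TCP to the grasp point, in m); z points along the fingers, x is the direction in which the jaws open and shut, and the axes are right-handed (so a half turn about z gives the same grasp; the last joint's range is limited). The gripper opens to 85 mm and grips with 20 to 120 N. Pads are 22 mm wide; open, the fingers measure 114 mm over their backs; the gripper's body (76 mm by 85 mm) begins 54 mm behind the grasp point. The pads swing forward as they close: fully open they stand 13 mm farther back than shut.
Start: joints at [1.115, 0.521, -0.036, 1.599, 0.021, 1.021, -0.113], TCP at [0.235, -0.579, 0.405] pointing down, gripper open.
Joint ranges: [-2.91, 2.91], [-0.3, 2.13], [-1.5, 1.42], [0.17, 2.43], [-1.26, 4.41], [0.16, 1.93], [-2.52, 2.52]. Speed limits (rad/s): [1.89, 1.89, 2.39, 2.39, 3.01, 3.01, 3.01].

## Interface

Orientations are given as [roll, pitch, yaw] about the fixed x, y, z axes, in that order (R = Rz(yaw) Ry(pitch) Rx(roll)).
In Python, from workcell import bot gives the robot as it stands.
- The arm moves only by the tool step_arm, never from a script. Its argument "plan" is a list that holds one entry, the list of rows, each a list of 4 numbers: the shift along the world's x, y, z in cm, then the turn about the world's z in rad. A call has 1 to 12 rows; each row is the pose to reach, as a shift and turn from the pose measured when the call began; what a row does not reach only later rows make up. A row lasts 1/12 s, in which the tool goes at most 41.7 mm and 7.16 degrees, less where a joint would pass 70% of its speed; a pose out of reach is approached as far as the arm can. A call with a gripper value outside its range is refused whole. "jaw" is the closure, from 0 (fully open) to 1 (shut), set as the call begins (left out, the last holds). The fingers move at their own pace and stop on an object; "force" is the grip in N (left out, the last holds). Time passes only in rows, so rows that repeat a pose let the fingers close. It gives the time, the measured TCP pose, the force and the opening at its end, in the units of the state.
- bot.observe(): the state, without advancing time (a new reading comes with each control period).
- bot.grab_frame(name): name is "scene" or "top" or "wrist"; returns a dict with "pixels" (400x640x3 uint8, blue, green, red), "mtx" (3x3 intrinsics, pixels), "R" (3x3) and "t" (3): a world point X has camera coordinates R X + t. Camera axes: x right, y down, z forward; pixel columns grow to the right and rows downward; lengths in m; the calibration is good to about 2 mm. The wrist camera is an equidistant fisheye: a pixel r from the principal point sees the ray r / f radians off the axis. A picture is of the moment at which its call begins. There is no depth.
- bot.job_done(): hands the job in, once; it reports no verdict.
The state is a dict: "clock": time; "qpos": joint angles; "qd": joint speeds; "joint_efforts": joint torques, N m; "position": TCP position; "tool_rot": TCP orientation; "force": force on the tool from outside, world axes, zero at the start; "moment": the same for the moment, N m; "grip_width": finger opening in m.
Only numpy, scipy, OpenCV 4.12 (cv2) and the standard library are available. Lean on these libraries where they do the work, as an engineer would, in place of code of your own. Each camera call takes 0.05 s, during which the arm holds its last target.

## Task

Take the amber-stained drawer front out of its wooden stand and push it down between the spring clips of the blue dunnage rack until it is fully home: standing upright on the rack's base, lengthwise along the slot and about midway along it. Do not drop it in from above the clips; let go of it once it is home, and leave the white drawer front where it stands.

Things in the scene. Friction and masses are not known exactly. Their poses are not given: they have to be found in the camera images.
- panel_amber: Amber-stained drawer front, a flat panel 160 mm long (x), 16 mm thick (y), 110 mm tall (z), about 0.2 kg, standing on a long edge in the 18 mm groove of a fixed wooden stand (groove floor 10 mm, cheek tops 40 mm above the table). Origin: centre of its bottom edge. z up. Lifts straight out by its plain top edge; the same either way round.
- panel_white: White drawer front, 160 mm long (x), 16 mm thick (y), 110 mm tall (z), about 0.2 kg, standing on a long edge in the 18 mm groove of a fixed wooden stand (groove floor 10 mm, cheek tops 40 mm above the table). Origin: centre of its bottom edge. z up. To be left alone.
- rack_blue_seat (a point): Blue rack's seat: slot centre on its base plate's top (10 mm above the table), where the panel's bottom edge rests. x along slot, y across, z up. Two facing spring clips 100 mm long, funnel 40 mm wide at 66 mm above the table narrowing to a 6 mm gap at 46 mm; each gives up to 16 mm. A panel set on them stays about 40 mm above the seat; an 8 to 15 N push spreads them, then little force slides it home.
- rack_red: Red rack, a bystander of the same build as the blue one: base plate 190 mm (x, along the slot) by 100 mm (y) by 10 mm thick, fixed to the table, painted side walls reaching 40 mm above the table, steel clips between them reaching 66 mm. Origin: centre of its underside.
Things that resemble listed ones, but are neither listed nor needed, are in the scene too. Leave any purple look-alike of the panel_amber alone.

How it is judged:
By the outcome, as a careful person would: the job done as asked, in the order asked, and still so for the second after the job is handed in, with the robot touching nothing.
It also fails if it takes over 40 s, if anything falls off the work surface, if the arm or the gripper's body presses on something with over 40 N, if the wrist force passes 120 N, or if a joint passes its speed limit or range.

## Working session

There is one attempt and no reset: what is moved stays moved. The work goes in short steps, Python scripts to look and compute and a tool call to move; the robot and the scene stay as the last step left them, time stands still between calls to the robot, and variables do not carry over. Pictures are saved under pics/ and viewed, and the job is handed in when it is done.

Besides the shell and the picture viewer there is one more tool, called after "Call:" as name([rows], argument=value, ...), one row to a line, values as JSON. step_arm: Moves the arm, as the interface text tells. Its arguments: {"type":"object","properties":{"plan":{"type":"array"},"jaw":{"type":"number"},"force":{"type":"number"}},"required":["plan"]}

```bash
mkdir -p pics; ls; cat > h.py <<'E'
import numpy as np, cv2
from workcell import bot
def grab(n,fn=None):
    f=bot.grab_frame(n)
    f={k:np.array(v) for k,v in f.items()}
    if fn: cv2.imwrite('pics/'+fn,f['pixels']); np.savez('pics/'+fn[:-4]+'.npz',**f)
    return f
def load(fn): return dict(np.load('pics/'+fn+'.npz'))
def ray(f,uv):
    K=f['mtx'];d=np.array([(uv[0]-K[0,2])/K[0,0],(uv[1]-K[1,2])/K[1,1],1.])
    return -f['R'].T@f['t'], f['R'].T@d
def onz(f,uv,z):
    c,d=ray(f,uv); return c+d*(z-c[2])/d[2]
def proj(f,X):
    p=f['R']@np.array(X)+f['t']; p=f['mtx']@p; return p[:2]/p[2]
E
python3 - <<'E'
from h import *
print(bot.observe())
for n in("scene","top","wrist"):
    f=grab(n,n+'0.png'); print(n,-f['R'].T@f['t'],f['R'][2],f['mtx'][0,0])
E
```

```text
pics
{'clock': 0.0, 'qpos': array([ 1.11479089,  0.52199697, -0.03631517,  1.60000971,  0.02122239,
        1.02109635, -0.11277641]), 'qd': array([ 8.90594868e-04, -1.51562510e-03,  9.31701309e-05,  1.23800941e-03,
       -2.93960278e-04, -8.88788386e-04,  8.79478265e-04]), 'joint_efforts': array([-5.34341143e-04, -9.27112627e+01,  1.97994724e+00, -3.69930375e+01,
        1.78729172e-02,  8.08136043e-03,  1.48633677e-05]), 'position': array([ 0.23510691, -0.57893866,  0.40413577]), 'tool_rot': array([ 3.14148707e+00,  1.11992388e-03, -1.18497620e+00]), 'force': array([-0.65926292,  0.38992153, -0.14235676]), 'moment': array([-0.02079375, -0.0004094 ,  0.01516505]), 'grip_width': 0.08533436629925308}
scene [ 1.39972631 -0.14487443  0.58971281] [-0.8128584   0.16594842 -0.55832101] 371.9442700803217
top [0.4944424  0.01170852 0.86414965] [ 0.12333954 -0.00468508 -0.99235347] 392.06255120736733
wrist [ 0.30318802 -0.55068812  0.37358735] [-0.26871894 -0.10661285 -0.95730028] 309.70691628693146
```

View pics/scene0.png

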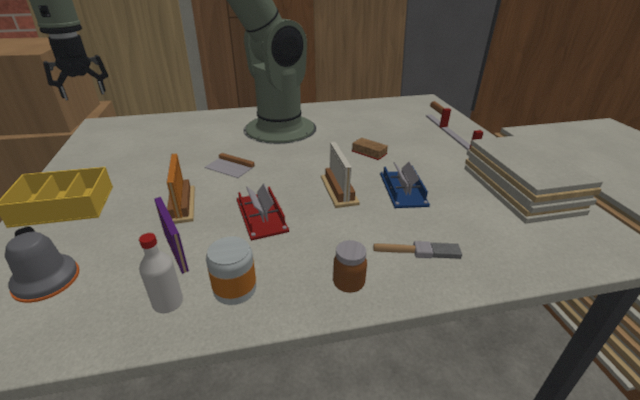

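View pics/top0.png

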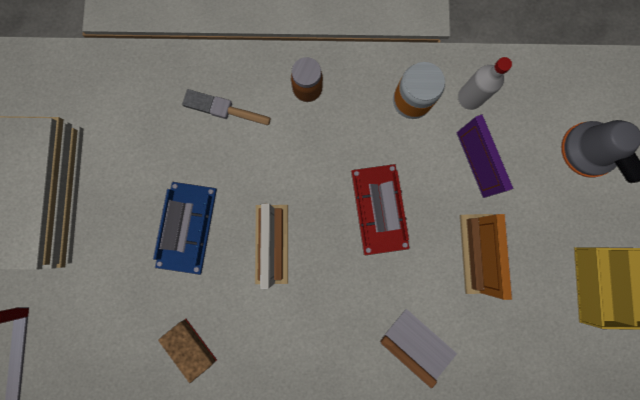

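View pics/wrist0.png

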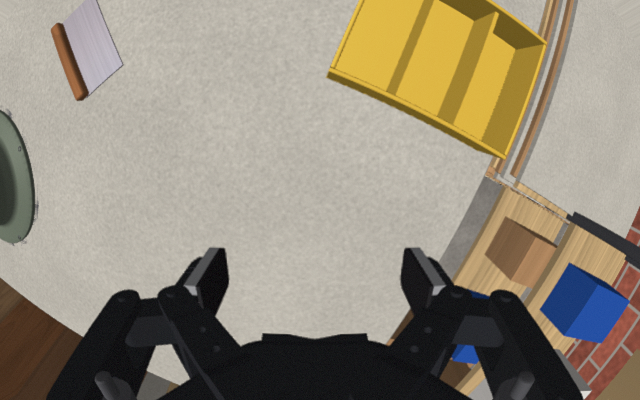

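Candidates for the target in the top view: the orange/amber panel in the stand at (488,256), the purple panel at (485,157), the white panel at (268,246). Racks: blue (186,228), red (381,210). By colour and stand I choose the amber panel. A close crop comes next to check it.

```bash
python3 - <<'E'
from h import *
f=load('top0');im=f['pixels']
a=cv2.resize(im[195:315,440:540],None,fx=4,fy=4,interpolation=cv2.INTER_CUBIC)
b=cv2.resize(im[170:290,140:230],None,fx=4,fy=4,interpolation=cv2.INTER_CUBIC)
cv2.imwrite('pics/crop1.png',np.hstack([a,b]))
s=load('scene0')['pixels']
a=cv2.resize(s[145:225,155:205],None,fx=6,fy=6,interpolation=cv2.INTER_CUBIC)
b=cv2.resize(s[145:225,370:440],None,fx=6,fy=6,interpolation=cv2.INTER_CUBIC)
cv2.imwrite('pics/crop2.png',np.hstack([a,b]))
E
```

```text
(no output)
```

View pics/crop1.png

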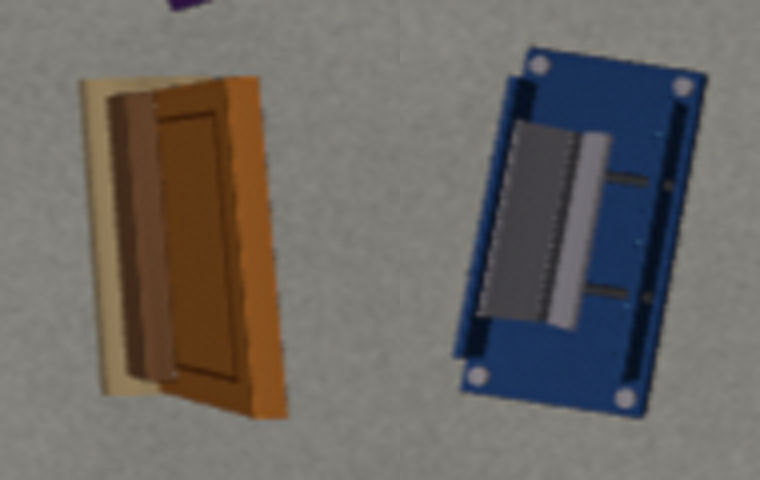

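View pics/crop2.png

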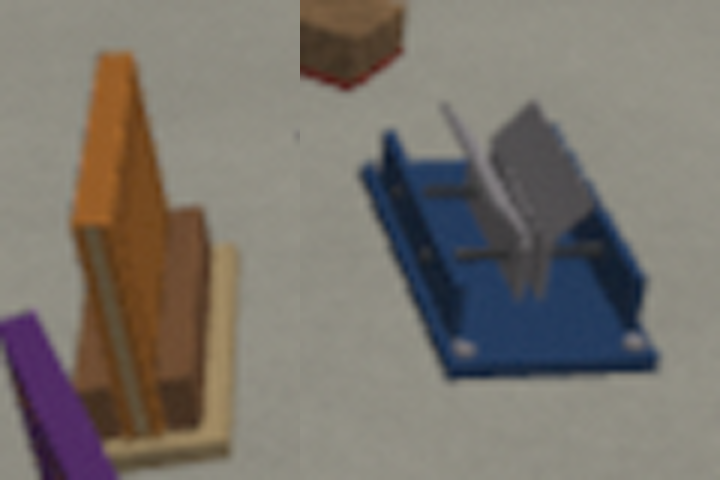

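The crop shows the amber panel upright in a light-wood stand: bright top edge from crop (242,78) to (270,415). The blue rack's four corner bolts show at crop (540,65), (683,87), (478,376), (625,399).

```bash
python3 - <<'E'
from h import *
f=load('top0');im=f['pixels']
hsv=cv2.cvtColor(im,cv2.COLOR_BGR2HSV)
m=((hsv[...,0]>8)&(hsv[...,0]<18)&(hsv[...,1]>180)&(hsv[...,2]>105)).astype(np.uint8)
m[:195]=0;m[315:]=0;m[:,:470]=0;m[:,530:]=0
m=cv2.morphologyEx(m,cv2.MORPH_OPEN,np.ones((3,3)))
n,l,st,c=cv2.connectedComponentsWithStats(m);i=1+st[1:,4].argmax();print(st[i],c[i])
cn=max(cv2.findContours((l==i).astype(np.uint8),0,2)[0],key=cv2.contourArea)
r=cv2.minAreaRect(cn);print('rect',r)
P=[onz(f,p,.12) for p in cv2.boxPoints(r)]
for p in P:print(p.round(4))
print('hand corners')
C=[onz(f,(u/4+440-.4,v/4+195-.4),.12) for u,v in((225,78),(260,78),(288,417),(253,417))]
for p in C:print(p.round(4))
print('ctr',np.mean(C,0),'len',np.linalg.norm(C[0]-C[3]),np.linalg.norm(C[0]-C[1]))
d=C[0]+C[1]-C[2]-C[3];print('ang of long',np.arctan2(d[1],d[0]))
B=np.array([onz(f,((u-400)/4+140-.4,v/4+170-.4),.011) for u,v in((540,65),(683,87),(625,399),(478,376))])
print(B.round(4),B.mean(0));d=B[0]+B[1]-B[2]-B[3];print('rack ang',np.arctan2(d[1],d[0]))
b=((hsv[...,0]>100)&(hsv[...,0]<120)&(hsv[...,1]>150)).astype(np.uint8);b[:170]=0;b[290:]=0;b[:,:140]=0;b[:,230:]=0
pts=np.argwhere(b)[:,::-1].astype(np.int32)
r=cv2.minAreaRect(pts);print(r);Q=np.array([onz(f,p,.01) for p in cv2.boxPoints(r)]);print(Q.round(4),Q.mean(0))
# plate corners by hand, on z=.01
Q=np.array([onz(f,((u-400)/4+140-.4,v/4+170-.4),.01) for u,v in((530,46),(707,74),(643,417),(461,390))]);print(Q.round(4),Q.mean(0))
d=Q[0]+Q[1]-Q[2]-Q[3];print(np.arctan2(d[1],d[0]))
# scene check: project
s=load('scene0');print(proj(s,np.mean(C,0)),proj(s,B.mean(0)))
for p in C:print(proj(s,p))
for p in B:print(proj(s,p))
E
```

```text
[496 215  15  84 652] [503.17638037 256.61503067]
rect ((503.1701965332031, 256.48541259765625), (83.89238739013672, 7.714569568634033), 85.10090637207031)
[ 0.557  -0.3277  0.12  ]
[ 0.5584 -0.3424  0.12  ]
[ 0.4027 -0.3484  0.12  ]
[ 0.4014 -0.334   0.12  ]
hand corners
[ 0.5588 -0.328   0.12  ]
[ 0.559  -0.3447  0.12  ]
[ 0.4011 -0.3502  0.12  ]
[ 0.401  -0.3339  0.12  ]
ctr [ 0.47995885 -0.33919549  0.12      ] len 0.15792063324836417 0.01674158025448937
ang of long 0.036411647109522695
[[0.6225 0.3269 0.011 ]
 [0.6112 0.2479 0.011 ]
 [0.4424 0.2713 0.011 ]
 [0.4538 0.3505 0.011 ]] [0.53248411 0.29915307 0.011     ]
rack ang -0.13846609587088704
((183.9141845703125, 227.30056762695312), (48.113521575927734, 87.45540618896484), 10.407711029052734)
[[0.4486 0.365  0.01  ]
 [0.6356 0.3421 0.01  ]
 [0.6175 0.2372 0.01  ]
 [0.4313 0.2629 0.01  ]] [0.53325043 0.30182232 0.01      ]
[[0.6332 0.3333 0.01  ]
 [0.6187 0.2354 0.01  ]
 [0.433  0.2615 0.01  ]
 [0.4462 0.3595 0.01  ]] [0.53277747 0.29743884 0.01      ]
-0.13969007067645575
[171.43924408 166.30129152] [402.22162193 185.89337151]
[172.67542704 180.93433556]
[165.5532118  181.68843741]
[170.43251938 153.40964264]
[176.50893469 152.84546316]
[424.37203191 201.47984236]
[396.0363924  202.49845373]
[382.62439223 172.13556913]
[407.68583374 171.33744665]
```

Call:
step_arm([
  [[1,1,0,-0.02],[3,3,0,-0.05],[6,6,0,-0.09],[9,9,0,-0.13],[12,12,0,-0.18],[15,15,0,-0.22],[18,18,0,-0.26],[21,20.5,0,-0.3],[23,22.5,0,-0.33],[24,23.5,0,-0.345],[24.5,24,0,-0.35],[24.5,24,0,-0.35]],
], jaw=0, force=80)

```text
clock: 1.15
position: [0.4809, -0.338, 0.404]
tool_rot: [3.141, 0.001, -1.533]
force: [0.4, -0.0, -0.2]
grip_width: 0.0854
```

```bash
python3 - <<'E'
from h import *
o=bot.observe();print(o['clock'],o['position'],o['tool_rot'],o['qpos'],o['force'])
f=grab('wrist','wrist1.png')
print(-f['R'].T@f['t'])
E
```

```text
1.15 [ 0.48094452 -0.33795368  0.40402715] [ 3.14137771e+00  1.26956140e-03 -1.53283685e+00] [ 0.52789682  0.46285328 -0.02231249  1.70195048  0.01083939  0.97775844
 -1.03097146] [ 0.38048403 -0.03794732 -0.18155693]
[ 0.55434779 -0.33449135  0.37341895]
```

View pics/wrist1.png

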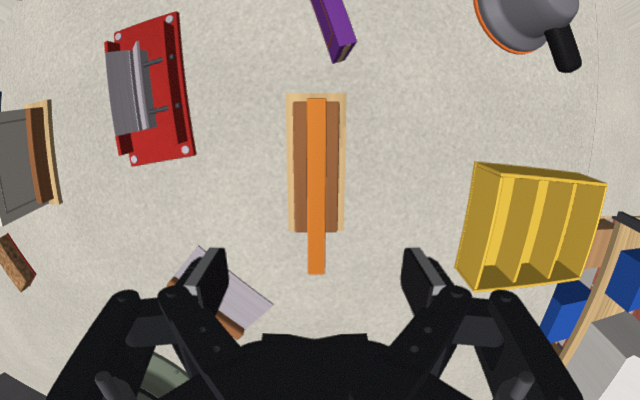

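The wrist view shows the amber top edge running from (317,98) to (316,273), between the fingers. I'll measure it through the fisheye model.

```bash
cat >> h.py <<'E'
def wz(f,uv,z):
    K=f['mtx'];x=np.array([(uv[0]-K[0,2])/K[0,0],(uv[1]-K[1,2])/K[1,1]]);th=np.hypot(*x)
    d=np.append(x/th*np.sin(th),np.cos(th));c=-f['R'].T@f['t'];d=f['R'].T@d
    return c+d*(z-c[2])/d[2]
E
python3 - <<'E'
from h import *
f=load('wrist1')
C=np.array([wz(f,p,.12) for p in((307,98),(326,98),(325,273.5),(308,273.5))]);print(C.round(4),C.mean(0))
d=C[0]+C[1]-C[2]-C[3];print(np.arctan2(d[1],d[0]),np.linalg.norm(d)/2,np.linalg.norm(C[0]-C[1]))
E
```

```text
[[ 0.5602 -0.328   0.12  ]
 [ 0.5608 -0.3433  0.12  ]
 [ 0.402  -0.3498  0.12  ]
 [ 0.4014 -0.3337  0.12  ]] [ 0.48112171 -0.33869145  0.12      ]
0.03863000923008669 0.1589449480665092 0.015295871024472236
```

Call:
step_arm([
  [[0,-0.1,-1,0],[0,-0.1,-3,0],[0,-0.1,-5.5,0],[0,-0.1,-8,0],[0,-0.1,-10.5,0],[0,-0.1,-12.5,0],[0,-0.1,-14,0],[0,-0.1,-14.8,0],[0,-0.1,-15.1,0],[0,-0.1,-15.1,0],[0,-0.1,-15.1,0]],
])

```text
clock: 2.12
position: [0.4797, -0.3408, 0.2537]
tool_rot: [3.142, 0.0, -1.535]
force: [-0.0, -0.0, -0.0]
grip_width: 0.085
```

Call:
step_arm([
  [[0,0,0,0],[0,0,0,0],[0,0,0,0],[0,0,0,0],[0,0,0,0],[0,0,0,0],[0,0,0,0],[0,0,0,0],[0,0,0,0],[0,0,0,0]],
], jaw=1, force=80)

```text
clock: 2.95
position: [0.4798, -0.3406, 0.254]
tool_rot: [-3.141, 0.0, -1.535]
force: [-0.7, 3.1, 5.8]
grip_width: 0.0152
```

Call:
step_arm([
  [[0,0.1,0.5,0],[0,0.1,1.5,0],[0,0.1,3,0],[0,0.1,5,0],[0,0.1,7,0],[0,0.1,9.5,0],[0,0.1,12,0],[0,0.1,14,0],[0,0.1,16,0],[0,0.1,17,0],[0,0.1,17.5,0],[0,0.1,17.5,0]],
])

```text
clock: 3.95
position: [0.4798, -0.3396, 0.4298]
tool_rot: [-3.141, -0.0, -1.535]
force: [0.3, 0.1, -2.2]
grip_width: 0.0153
```

```bash
python3 - <<'E'
from h import *
o=bot.observe();print(o['clock'],o['position'],o['tool_rot'],o['force'],o['moment'],o['grip_width'])
f=grab('wrist','wrist2.png');f=grab('scene','scene2.png')
E
```

```text
3.95 [ 0.47975556 -0.339584    0.42975065] [-3.14053827e+00 -2.78104437e-04 -1.53470804e+00] [ 0.25745646  0.09175691 -2.23810818] [-0.01165019  0.0122607   0.00032384] 0.0153331949243199
```

View pics/wrist2.png

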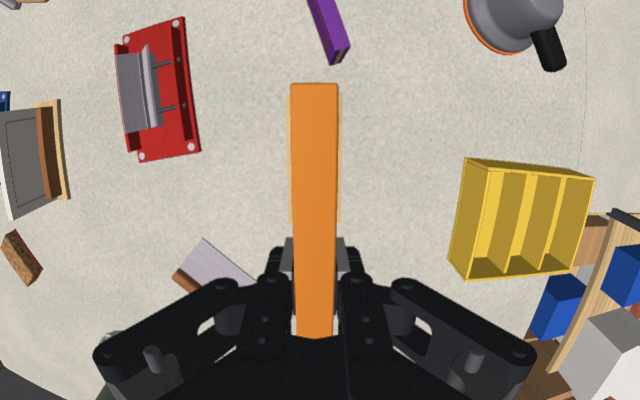

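View pics/scene2.png

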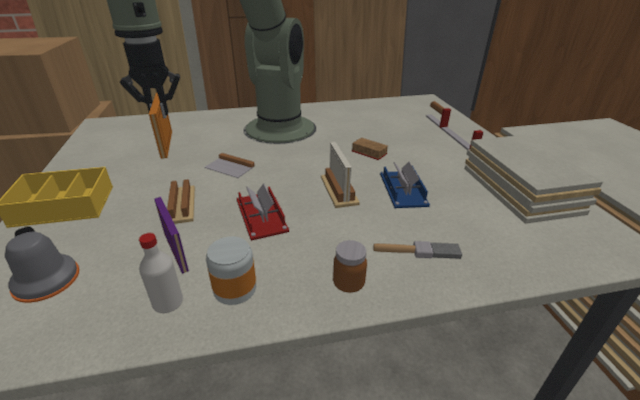

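Panel is held: its top edge runs from wrist (315,84) down to (314,335), and in the scene view it hangs upright at (161,125). Now carrying it to the rack at this height.

Call:
step_arm([
  [[0.1,1,0,0],[0.2,2.5,0,-0.01],[0.4,5,0,-0.015],[0.7,8,0,-0.02],[0.9,11,0,-0.03],[1.2,14,0,-0.04],[1.4,17,0,-0.05],[1.7,20,0,-0.06],[1.9,23,0,-0.07],[2.2,26,0,-0.08],[2.4,29,0,-0.09],[2.7,32,0,-0.1]],
])

```text
clock: 5.05
position: [0.506, -0.0173, 0.4272]
tool_rot: [3.139, 0.001, -1.635]
force: [0.5, -0.6, -1.1]
grip_width: 0.0151
```

Call:
step_arm([
  [[0.2,2.5,0.3,-0.01],[0.5,5.5,0.3,-0.02],[0.7,8.5,0.3,-0.03],[1,11.5,0.3,-0.035],[1.2,14.5,0.3,-0.04],[1.5,17.5,0.3,-0.045],[1.7,20.5,0.3,-0.05],[2,23.5,0.3,-0.06],[2.2,26.5,0.3,-0.065],[2.4,29,0.3,-0.07],[2.6,31,0.3,-0.074],[2.65,31.6,0.3,-0.074]],
])

```text
clock: 6.05
position: [0.5311, 0.3026, 0.4289]
tool_rot: [3.137, 0.001, -1.705]
force: [0.1, -0.3, -2.1]
grip_width: 0.0152
```

Call:
step_arm([
  [[0,0,0,0],[0,0,0,0],[0,0,0,0]],
])

```text
clock: 6.3
position: [0.531, 0.3018, 0.4284]
tool_rot: [3.136, 0.0, -1.705]
force: [-0.3, -0.7, -2.6]
grip_width: 0.015
```

```bash
python3 - <<'E'
from h import *
o=bot.observe();print(o['clock'],o['position'],o['tool_rot'],o['qpos'],o['force'],o['grip_width'])
f=grab('wrist','wrist3.png');f=grab('scene','scene3.png')
s=f['pixels'];cv2.imwrite('pics/crop3.png',cv2.resize(s[80:220,350:450],None,fx=4,fy=4,interpolation=cv2.INTER_CUBIC))
E
```

```text
6.3 [0.53096246 0.30180072 0.42838105] [ 3.13639798e+00  3.54019960e-04 -1.70549725e+00] [-0.47823659  0.48154277 -0.19508645  1.60438807  0.09810441  1.0689472
 -2.4047146 ] [-0.27736054 -0.71921544 -2.60638595] 0.01504408611144691
```

View pics/wrist3.png

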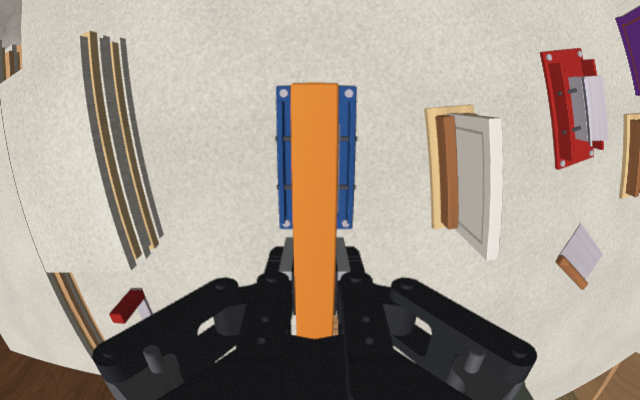

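View pics/crop3.png

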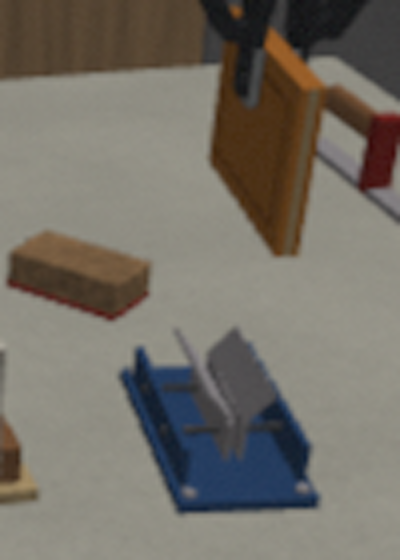

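The wrist view shows the panel over the blue rack, with its bolts at about (284,93), (349,93), (345,223), (287,223). Measuring the offset next.

```bash
python3 - <<'E'
from h import *
f=load('wrist3');im=f['pixels']
hsv=cv2.cvtColor(im,cv2.COLOR_BGR2HSV)
for (u,v) in((284,93),(349,93),(345,223),(287,223)):
    w=hsv[v-6:v+7,u-6:u+7]; m=((w[...,1]<90)&(w[...,2]>110)); n,l,st,c=cv2.connectedComponentsWithStats(m.astype(np.uint8)); print((u,v),[(s[4],(cc+[u-6,v-6]).round(1)) for s,cc in zip(st[1:],c[1:])])
cv2.imwrite('pics/crop4.png',cv2.resize(im[75:240,260:372],None,fx=5,fy=5,interpolation=cv2.INTER_CUBIC)[:,:560][:600*2:1])
cv2.imwrite('pics/crop4.png',cv2.resize(im[75:240,260:372],None,fx=3.6,fy=3.6,interpolation=cv2.INTER_CUBIC))
E
```

```text
(284, 93) [(np.int32(5), array([290.,  89.])), (np.int32(63), array([283.2,  92.8])), (np.int32(7), array([290.,  96.]))]
(349, 93) [(np.int32(63), array([348.6,  93. ]))]
(345, 223) [(np.int32(43), array([344.9, 223.2])), (np.int32(20), array([345.9, 228.6]))]
(287, 223) [(np.int32(26), array([288.7, 225.9])), (np.int32(40), array([286.3, 223.2]))]
```

View pics/crop4.png

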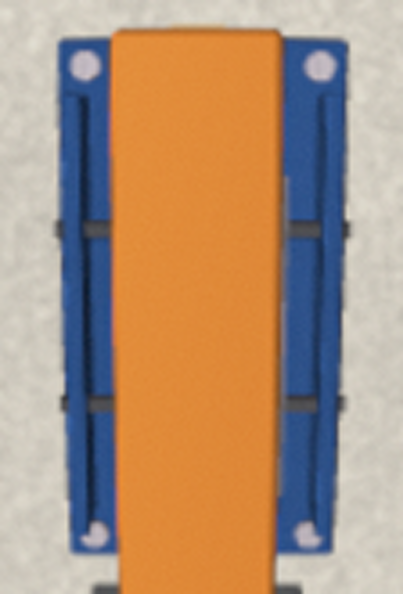

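```bash
python3 - <<'E'
from h import *
f=load('wrist3')
B=np.array([wz(f,p,.0115) for p in((283.2,92.9),(348.6,93),(345.2,223.2),(286.2,223.2))]);s=B.mean(0);d=B[0]+B[1]-B[2]-B[3];a=np.arctan2(d[1],d[0]);print('seat',s,'ang',a,np.linalg.norm(d)/2,np.linalg.norm(B[0]-B[1]))
o=bot.observe();z=o['position'][2]-.254+.12
# panel far end top corners, crop (110,32),(282,32)
C=np.array([wz(f,p,z) for p in((260+110/3.6-.4,75+31/3.6-.4),(260+282/3.6-.4,75+31/3.6-.4))]);print(C,np.linalg.norm(C[0]-C[1]))
pa=o['tool_rot'][2]+np.pi/2;u=np.array([np.cos(pa),np.sin(pa)]);c=C.mean(0)[:2]-.08*u
D=np.array([wz(f,p,z) for p in((260+118/3.6-.4,75+560/3.6-.4),(260+274/3.6-.4,75+560/3.6-.4))]);dd=C.mean(0)-D.mean(0);print('panel ang',np.arctan2(dd[1],dd[0]),'tool',pa)
print('panel ctr',c,'tcp',o['position'][:2],'panel-seat',c-s[:2])
n=np.array([-np.sin(a),np.cos(a)]);t=np.array([np.cos(a),np.sin(a)]);e=s[:2]-c
print('needed along',e@t,'across',e@n)
E
```

```text
seat [0.53279707 0.30057143 0.0115    ] ang -0.13641703190178958 0.17070285221115686 0.08031678203527959
[[0.61154752 0.29954047 0.29483865]
 [0.60943848 0.28414931 0.29483865]] 0.01553498739860926
panel ang -0.13611584225120843 tool -0.13553158645064878
panel ctr [0.53122663 0.30265426] tcp [0.53126207 0.30149672] panel-seat [-0.00157044  0.00208283]
needed along 0.0018391035720370906 across -0.0018499040806601607
```

Call:
step_arm([
  [[0.2,-0.25,-0.5,0],[0.2,-0.25,-2,0],[0.2,-0.25,-4,0],[0.2,-0.25,-6,0],[0.2,-0.25,-8,0],[0.2,-0.25,-10,0],[0.2,-0.25,-11.2,0],[0.2,-0.25,-12,0],[0.2,-0.25,-12.3,0],[0.2,-0.25,-12.3,0],[0.2,-0.25,-12.3,0]],
])

```text
clock: 7.32
position: [0.5335, 0.2991, 0.3066]
tool_rot: [3.138, 0.002, -1.706]
force: [-0.5, 0.8, -1.8]
grip_width: 0.015
```

```bash
python3 - <<'E'
from h import *
o=bot.observe();print(o['clock'],o['position'],o['tool_rot'],o['force'],o['moment'],o['grip_width'])
f=grab('scene','scene4.png')
s=f['pixels'];cv2.imwrite('pics/crop5.png',cv2.resize(s[100:220,350:450],None,fx=4,fy=4,interpolation=cv2.INTER_CUBIC))
E
```

```text
7.3167 [0.53351715 0.29907931 0.30662498] [ 3.13787821e+00  1.50856710e-03 -1.70637573e+00] [-0.47835236  0.77725084 -1.81025696] [-0.00507533  0.00435545  0.01720776] 0.015033378555596872
```

View pics/crop5.png

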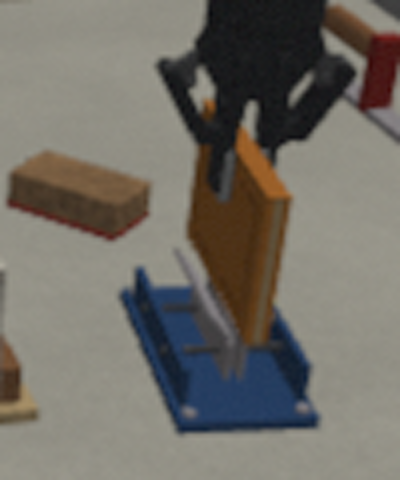

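```bash
python3 - <<'E'
from h import *
f=load('scene4');s=np.array([.5328,.2995]);a=-.137
t=np.array([np.cos(a),np.sin(a)]);n=np.array([-t[1],t[0]])
im=cv2.resize(f['pixels'][100:220,350:450],None,fx=6,fy=6,interpolation=cv2.INTER_CUBIC)[:600]
def P(tt,nn,z,c):
    u=(proj(f,np.append(s+tt*t+nn*n,z))-[350,100]+.5)*6; cv2.circle(im,(int(u[0]),int(u[1])),3,c,-1)
for nn in(-.008,.008):P(.08,nn,.0626,(0,255,0));P(.08,nn,.1726,(0,255,0))
for nn in(-.003,.003):P(.05,nn,.046,(0,0,255))
for nn in(-.02,.02):P(.05,nn,.066,(255,0,255));P(-.05,nn,.066,(255,0,255))
for i in(-1,1):
  for j in(-.05,.05):P(i*.095,j,.01,(255,255,0))
cv2.imwrite('pics/crop6.png',im)
E
```

```text
(no output)
```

View pics/crop6.png

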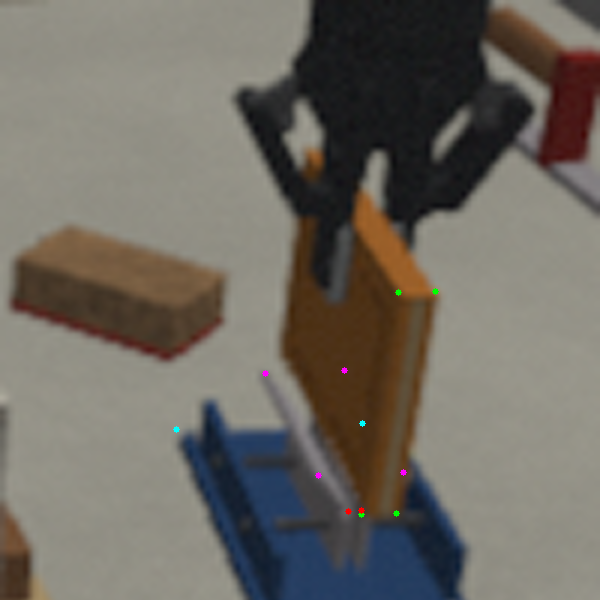

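Projected panel and rack points agree with the picture to about 1.5 px (2–3 mm), which is inside the 40 mm funnel. Pushing gently.

Call:
step_arm([
  [[-0.05,0,-0.3,0],[-0.05,0,-0.6,0],[-0.05,0,-0.9,0],[-0.05,0,-1.2,0],[-0.05,0,-1.5,0],[-0.05,0,-1.8,0],[-0.05,0,-1.8,0]],
])

```text
clock: 7.95
position: [0.5333, 0.2992, 0.2888]
tool_rot: [3.139, 0.002, -1.706]
force: [2.2, -0.4, 1.3]
grip_width: 0.0149
```

Call:
step_arm([
  [[-0.05,0,-0.3,0],[-0.05,0,-0.6,0],[-0.05,0,-0.9,0],[-0.05,0,-1.2,0],[-0.05,0,-1.2,0]],
])

```text
clock: 8.37
position: [0.5327, 0.2991, 0.2759]
tool_rot: [3.138, 0.002, -1.706]
force: [0.9, -0.1, -5.6]
grip_width: 0.0149
```

```bash
python3 - <<'E'
from h import *
o=bot.observe();print(o['clock'],o['position'],o['tool_rot'],o['force'],o['moment'],o['grip_width'])
f=grab('scene','scene5.png');w=grab('wrist','wrist5.png')
o=bot.observe();print(o['clock'],o['position'],o['force'])
s=f['pixels'];a=cv2.resize(s[100:220,350:450],None,fx=4,fy=4,interpolation=cv2.INTER_CUBIC);b=cv2.resize(w['pixels'][70:310,220:420],None,fx=2,fy=2)
cv2.imwrite('pics/crop7.png',np.hstack([a,b]))
E
```

```text
8.3667 [0.53266496 0.29908927 0.27590738] [ 3.13827080e+00  1.59475161e-03 -1.70633498e+00] [ 0.88868751 -0.07582536 -5.60300013] [-0.05082631 -0.32079621 -0.08405843] 0.014944214307891942
8.4667 [0.53266849 0.29900733 0.27620221] [ 0.81898355 -0.57204478 -5.37020743]
```

View pics/crop7.png

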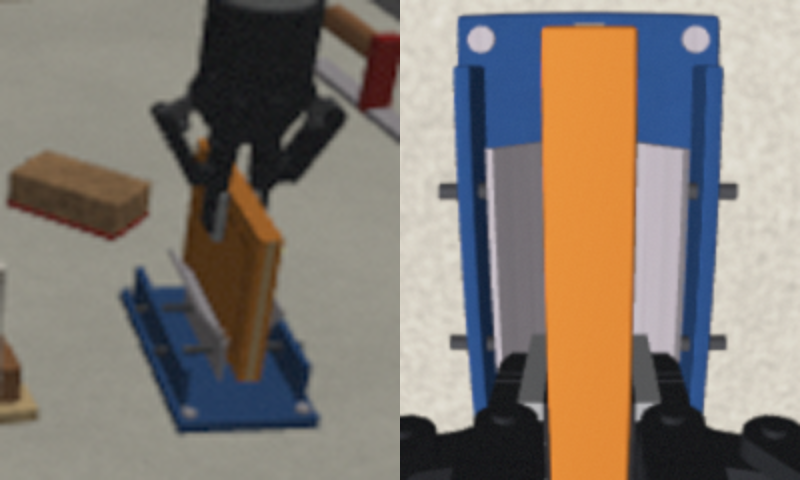

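The panel is between the spread clips and well centred in the wrist view. Continuing to the base.

Call:
step_arm([
  [[0,0,-0.3,0],[0,0,-0.6,0],[0,0,-0.9,0],[0,0,-1.2,0],[0,0,-1.5,0],[0,0,-1.8,0],[0,0,-1.8,0],[0,0,-1.8,0]],
])

```text
clock: 9.13
position: [0.5325, 0.2989, 0.2577]
tool_rot: [3.138, 0.001, -1.706]
force: [1.7, 0.6, -4.1]
grip_width: 0.0151
```

Call:
step_arm([
  [[0,0,-0.2,0],[0,0,-0.4,0],[0,0,-0.5,0],[0,0,-0.5,0]],
])

```text
clock: 9.47
position: [0.5323, 0.2992, 0.2539]
tool_rot: [3.138, 0.001, -1.706]
force: [-9.0, -2.6, 22.5]
grip_width: 0.0152
```

The upward force of 22 N at TCP z 0.254 m, the predicted home height, means it has bottomed. I'll look before releasing.

```bash
python3 - <<'E'
from h import *
o=bot.observe();print(o['position'],o['force'],o['moment'])
f=grab('scene','scene6.png');w=grab('wrist','wrist6.png')
s=f['pixels'];a=cv2.resize(s[100:220,350:450],None,fx=4,fy=4,interpolation=cv2.INTER_CUBIC);b=cv2.resize(w['pixels'][70:310,220:420],None,fx=2,fy=2)
cv2.imwrite('pics/crop8.png',np.hstack([a,b]))
E
```

```text
[0.53233067 0.29923783 0.25391713] [-9.01044554 -2.6417505  22.49652823] [-0.82608379  1.45941488 -0.04398611]
```

View pics/crop8.png

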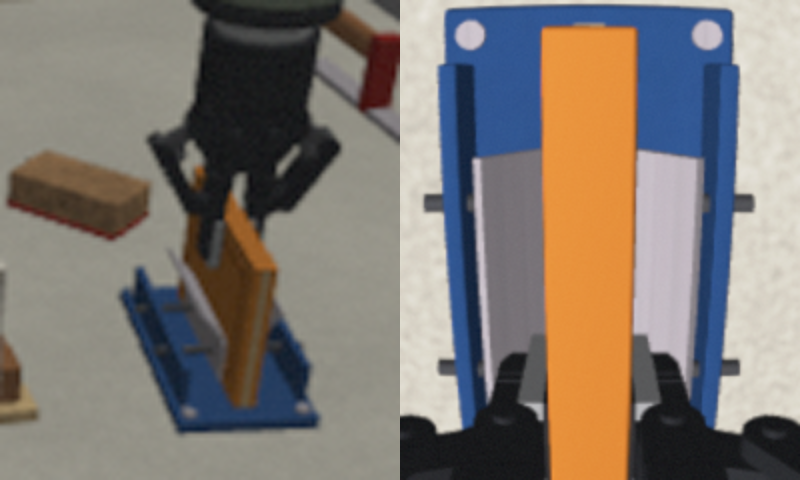

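Call:
step_arm([
  [[0,0,0,0],[0,0,0,0],[0,0,0,0],[0,0,0,0],[0,0,0,0],[0,0,0,0],[0,0,0,0],[0,0,0,0]],
], jaw=0)

```text
clock: 10.23
position: [0.5323, 0.2992, 0.2538]
tool_rot: [3.138, 0.001, -1.706]
force: [-0.3, -0.4, 0.1]
grip_width: 0.0853
```

Call:
step_arm([
  [[0,0,0.5,0],[0,0,1.5,0],[0,0,3,0],[0,0,5,0],[0,0,7,0],[0,0,9.5,0],[0,0,12,0],[0,0,14,0],[0,0,15,0],[0,0,15,0],[0,0,15,0]],
])

```text
clock: 11.15
position: [0.5322, 0.2991, 0.4039]
tool_rot: [3.138, 0.002, -1.706]
force: [-0.8, -0.2, -0.7]
grip_width: 0.0852
```

```bash
python3 - <<'E'
from h import *
o=bot.observe();print(o['clock'],o['position'],o['force'],o['grip_width'])
f=grab('scene','scene7.png');w=grab('wrist','wrist7.png');t=grab('top','top7.png')
s=np.array([.5328,.2995]);a=-.137
tt=np.array([np.cos(a),np.sin(a)]);n=np.array([-tt[1],tt[0]])
im=cv2.resize(f['pixels'][100:220,350:450],None,fx=4,fy=4,interpolation=cv2.INTER_CUBIC)
for x in(-.08,.08):
  for y in(-.008,.008):
    for z in (.01,.12):
      u=(proj(f,np.append(s+x*tt+y*n,z))-[350,100]+.5)*4;cv2.circle(im,(int(u[0]),int(u[1])),2,(0,255,0),-1)
b=cv2.resize(w['pixels'][70:310,220:420],None,fx=2,fy=2)
cv2.imwrite('pics/crop9.png',np.hstack([im,b]))
E
```

```text
11.15 [0.53219961 0.29912489 0.40393996] [-0.79740177 -0.16946553 -0.70806827] 0.08517221678889861
```

View pics/crop9.png

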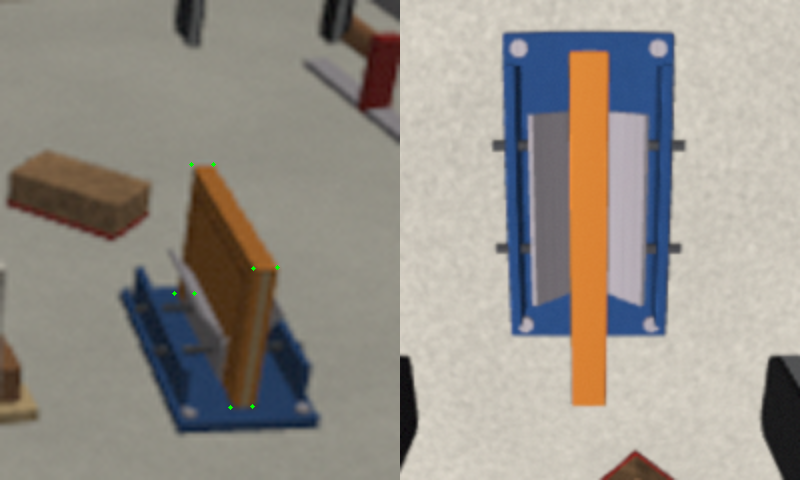

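View pics/wrist7.png

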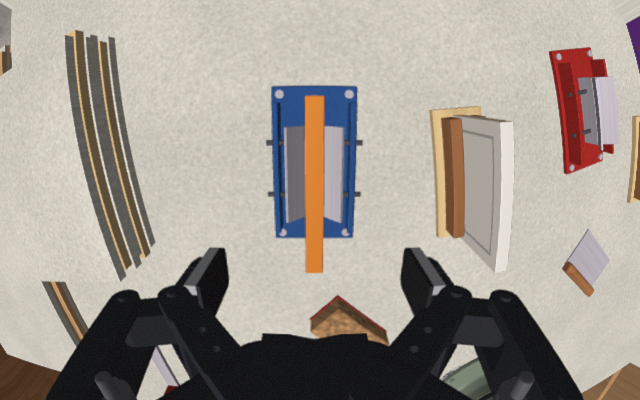

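View pics/scene7.png

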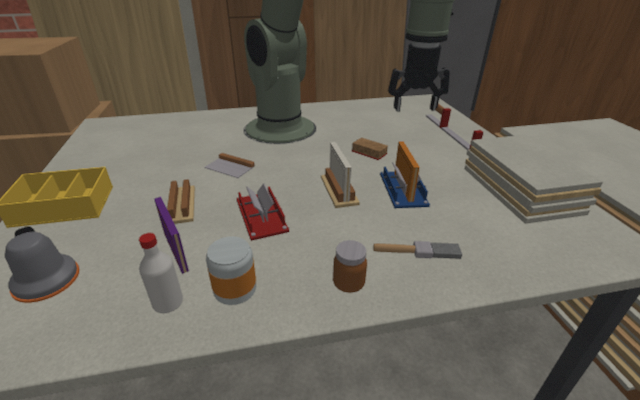

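The panel stands on the base with both ends at the predicted heights in the scene view. The wrist view shows its top edge from (314,96) to (314,272). One last numeric check.

```bash
python3 - <<'E'
from h import *
f=load('wrist7')
C=np.array([wz(f,p,.12) for p in((304.5,96),(324,96),(322.5,272.3),(305.5,272.3))])
B=np.array([wz(f,p,.0115) for p in((279,94),(349.2,94),(345.5,232.5),(283,232.5))])
for Q in(C,B):
    d=Q[0]+Q[1]-Q[2]-Q[3];print(Q.mean(0).round(4),np.arctan2(d[1],d[0]).round(4),'len',(np.linalg.norm(d)/2).round(4),'wid',np.linalg.norm(Q[0]-Q[1]).round(4))
E
```

```text
[0.5327 0.3001 0.12  ] -0.1381 len 0.1589 wid 0.0156
[0.5322 0.3003 0.0115] -0.1356 len 0.1712 wid 0.0806
```

Length and width at z = 0.12 match a fully seated panel (159 × 15.6 mm), and it is centred within 1 mm. Handing in.

```bash
python3 -c "
from workcell import bot
print(bot.job_done())"
```

```text
the job is handed in; nothing more can be done
None
```

The amber drawer front is now fully home in the blue rack. I lifted it straight out of its stand, carried it above the other objects, and pushed it down between the spring clips until it touched the base. I then opened the gripper, backed off 15 cm and handed the job in at about 11 s.

- **Seating:** the push ended with 22 N upward at the height predicted for a panel resting on the base. After release, the top edge measured 159 × 15.6 mm at the home height, which fits the panel's size.
- **Position:** the panel is centred within about 1 mm along and across the slot, and within about 0.003 rad of the slot direction. It stands upright and did not move when I let go.
- **Other objects:** the white and purple drawer fronts and the red rack look undisturbed in the final scene picture.
- **Disagreements:**
  - The top and wrist cameras placed the rack about 2 mm apart across the slot, so I used a value in between.
  - One mid-carry scene picture put the panel's lower edge about 2–3 mm from its predicted spot, which was well inside the funnel.
  - The force readings between moves never showed the full 8–15 N clip-spreading push. I relied on the pictures and the final contact for that.

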